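# Fit the board-clamp head into the leaning socket of the bench work holder

### The job

Lift the board-clamp head (the one with the long crossbar and two blue upright arms) out of the wooden rack and press its shaft down into the leaning socket of the work holder, past the spring plunger, until the plunger clicks into the groove round the shaft and holds the head there, with the crossbar level. Go by feel, as the plunger block is set at a different height each time: press steadily, without forcing it or pushing the socket out of its angle, then let go. Leave the other head and everything else on the bench undisturbed.

Things in the scene. Friction and masses are not known exactly. Their poses are not given: they have to be found in the camera images.
- board_head: Board-clamp head to be fitted, about 0.36 kg. Origin on the shaft axis at the underside of its collar; z runs up the shaft, away from its foot; y along the crossbar. Symmetric: either way round fits. Collar 36 mm across, z = 0 to 6 mm. Blue arms 20 x 14 mm rise from the bar to z = 84 at y = +-82, with black pads inward to y = +-71 and knobs outward to y = +-104.
- head_grip (a point): Point to grip, on the head's axis 30 mm above its origin, same axes. Here the head is a plain block 22 mm wide in x: blue hub 50 mm long (y) at z = 6 to 26 mm of the head, and over it the aluminium crossbar 190 mm long (y) at z = 26 to 40.
- shaft_foot (a point): Lower end of the head's steel shaft, on its axis, 60 mm below the collar's underside, same axes. The shaft is 20 mm in diameter; its foot tapers over the last 5 mm to 10 mm across. One V-shaped groove runs all round it, its middle 26 mm above this foot (34 mm below the collar), 10.6 mm wide at the surface, 4.8 mm deep.
- mouth (a point): Centre of the mouth of the work holder's aluminium socket; z is the bore axis, out of the bore, leaning 23 to 39 degrees from vertical to the side that faces the robot; y is level. Tube 39 mm outside, bore 21.2 mm, 62 mm deep, square-edged rim. A block with the spring plunger, its ball pointing into the bore, is clamped on the +y side (to y = 53 mm); its height is set differently each time.
- pivot (a point): Centre of the friction ball joint that carries the socket, on the bore axis 88 mm below the mouth, same axes. It holds its angle by friction, but yields in the plane of the lean to more than about 3 N m (some 34 N sideways at the rim).
- plunger (a joint): How far the plunger's ball is pushed back, m: 0 with the bore empty, under 0.0008 in the groove, 0.002 to 0.003 on the full shaft. The ball is 12 to 30 mm below the rim (not measured), so the latched head's collar stands 4 to 22 mm clear of the rim. Along the bore one feels some 2 to 8 N as the foot pushes the ball back, little on the shaft, a pull of about 5 N as it drops into the groove, then 4 to 8 N against going farther.
- base: Foot of the work holder, fixed to the bench: grey disc 128 mm across and 20 mm high with a pedestal to 90 mm. Origin at the centre of its underside; the socket leans towards its -x; the black clamp knob is at +x.
- rack: Wooden storage block fixed to the bench, 200 (x) x 70 (y) x 64 mm high, origin at the centre of its underside. Two 24 mm through holes at x = -65 and +65 mm hold the two heads upright, collars on its top, crossbar along its y.
- vise_head: The other head in the rack, which stays there: same shaft and collar, grey vise 100 (y) x 44 (x) mm with white jaws, up to 58 mm above the collar and a knob reaching y = +76. Origin and z as for the board head.
- meter: Yellow multimeter lying flat on the bench, 190 x 92 x 50 mm high, origin at the centre of its underside, long side along x. Bystander.
- yellow_box: Yellow die-cast instrument box with mounting ears, 100 (x) x 204 (y) x 86 mm high, origin at the centre of its underside. Bystander.
- screwdriver: Red-handled screwdriver lying on the bench, 190 mm long along its x, under 35 mm high, origin at the middle. Bystander.
- bolt: Dark steel bolt standing on its head, 17 mm across, 62 mm high, origin at the centre of its underside. Bystander.
- screw_tray: Small blue tray of screws, 85 x 65 x 22 mm high, origin at the centre of its underside. Bystander.
- tape_roll: Roll of beige tape lying flat, 84 mm across, 24 mm high, origin at the centre of its underside. Bystander.
- offcut: Block of pale wood, 170 (x) x 55 x 30 mm high, origin at the centre of its underside. Bystander.
Things that resemble listed ones, but are neither listed nor needed, are in the scene too. Leave any green look-alike of the base alone.

How it is judged (in metres and radians):
On the way:
1. the fingers guide the shaft down into the bore (they hold the head, its shaft along the bore axis with 15 to 34 mm of it inside) (z of board_head in the frame of mouth between 0.026 and 0.045 m and x of board_head in the frame of mouth between -0.004 and 0.004 m and y of board_head in the frame of mouth between -0.004 and 0.004 m and angle between the z axis of board_head and the z axis of mouth, either way round below 0.12 rad and contact force between the fingers and board_head above 1 N), for 0.05 s.
At the end, for the whole second after the job is handed in: The plunger is in the groove (pushed back under 0.9 mm, collar less than 24 mm above the rim), head on the bore axis within 4 mm and 4.5 degrees, crossbar level within 8 degrees, at rest; the vise head in its rack and the bystanders where they stood (value of joint plunger below 0.0009 m and z of board_head in the frame of mouth below 0.024 m and x of board_head in the frame of mouth between -0.004 and 0.004 m and y of board_head in the frame of mouth between -0.004 and 0.004 m and angle between the z axis of board_head and the z axis of mouth, either way round below 0.08 rad and angle between the y axis of board_head and the y axis of mouth, either way round below 0.14 rad and linear speed of board_head below 0.01 m/s and distance of vise_head from where it was at the start of the episode below 0.015 m); the robot touches nothing.
It fails at once if the socket is pushed out of its set angle (its mouth moves by more than 8 mm) (distance of mouth from where it was at the start of the episode above 0.008 m).
It fails at once if the head is forced against the socket with more than 90 N (contact force between board_head and socket above 90 N).
It fails at once if the other head is disturbed (distance of vise_head from where it was at the start of the episode above 0.015 m or angle between vise_head's own z axis and vertical above 0.2 rad).
It fails at once if the meter, yellow box, screwdriver, bolt, screw tray, tape roll or wood block is shoved more than 20 mm, or the bolt knocked over (distance of any of meter, yellow_box, screwdriver, bolt, screw_tray, tape_roll, offcut from where it was at the start of the episode above 0.02 m or angle between bolt's own z axis and vertical above 0.5 rad).
It also fails if it takes over 54 s, if anything falls off the work surface, if the arm or the gripper's body presses on something with over 40 N, if the wrist force passes 120 N, or if a joint passes its speed limit or range.

### The arm

A 6-joint arm with a two-finger parallel gripper is mounted at the origin on the work surface. World frame = base frame: x ahead of the robot, y to its left, z up, the work surface at z = 0. Lengths are in mm, angles in rad, forces in N, time in s.
With the tool pointing down it reaches from about 325 to 900 mm from the base axis. Payload 3.5 kg.
Tool frame: the origin (TCP) lies midway between the tips of the shut fingers; the grasp point (between the pads) lies 19 mm behind it; z points along the fingers, y is the line along which they close (so a half turn about z gives the same grasp; the last joint's range is limited). The gripper opens to 85 mm and grips with 20 to 120 N. Pads are 22 mm wide; open, the fingers measure 114 mm over their backs; the gripper's body (76 mm by 85 mm) begins 54 mm behind the grasp point. The pads swing forward as they close: fully open they stand 13 mm farther back than shut.
Start: joints at [1.241, 0.276, -0.026, 1.268, 0, 1.467], TCP at [140.545, 608.99, 231.313] pointing down, gripper open.
Joint ranges: [-3.12, 3.12], [-0.85, 1.88], [-1.08, 1.24], [-1.95, 2.15], [-1.57, 1.53], [-3.14, 3.14]. Speed limits (rad/s): [2.57, 2.57, 3.14, 3.14, 3.14, 3.14].

### API

Orientations are given as a rotation vector (axis times angle).
In Python, from workcell import ctrl, cams gives the robot as it stands.
- The arm moves only by the shell command python3 -m pendant 'ROWS' [OPENING]. ROWS is JSON, a list of rows, each a list of 4 numbers: the shift along the tool's x, y, z in cm, then the turn about the tool's z in rad. A call has 1 to 5 rows; each row is the pose to reach, as a shift and turn from the pose commanded when the call began, along the tool's axes at that moment; what a row does not reach only later rows make up. A row lasts 1/10 s, in which the tool goes at most 50 mm and 8.59 degrees, less where a joint would pass 70% of its speed; a pose out of reach is approached as far as the arm can. A call with a gripper value outside its range is refused whole. OPENING is the opening, from 0 (shut) to 1 (fully open), set as the call begins (- or left out, the last holds). The fingers move at their own pace and stop on an object; the grip force is fixed at half the most. Time passes only in rows, so rows that repeat a pose let the fingers close. It gives the time, the measured TCP pose, the force, the opening and the grip force at its end, in the units of the state.
- ctrl.sense(): the state, without advancing time (a new reading comes with each control period).
- cams.read_camera(name): name is "scene" or "top" or "wrist"; returns the picture (400x640x3 uint8, red, green, blue); there is no depth.
- cams.camera_params(name): a dict with "intrinsics" (3x3 intrinsics, pixels), "world_from_camera" (4x4, takes a point from camera to world coordinates); the wrist camera has in their place "T_tool_cam" (4x4, takes a point from camera to tool coordinates, whose origin is the TCP and whose axes are the flange's). Camera axes: x right, y up, looking along -z (the intrinsics and any distortion apply to the point x, -y, -z); pixel columns grow to the right and rows downward; lengths in mm; the calibration is good to about 2 mm. A picture is of the moment at which its call begins: read the wrist's pose just before it. camera_params takes no time and is no camera call.
- ctrl.hand_in(): hands the job in; it is judged then, once.
The state is a dict: "t": time; "qpos": joint angles; "joint_velocities": joint speeds; "effort": joint torques, N m; "position": TCP position; "ee_rot": TCP orientation; "wrist_force": force on the tool from outside, world axes, zero at the start; "ft_torque": the same for the moment, N m; "width": opening from 0.0 (shut) to 1.0 (fully open); "grip_force": force on a finger pad.
Only numpy, scipy, OpenCV 4.12 (cv2) and the standard library are available. Lean on these libraries where they do the work, as an engineer would, in place of code of your own. Each camera call takes 0.05 s, during which the arm holds its last target. There are 200 camera calls.

## Working session

There is one attempt and no reset: what is moved stays moved. The work goes in short steps, Python scripts to look and compute and a shell command to move; the robot and the scene stay as the last step left them, time stands still between calls to the robot, and variables do not carry over. Pictures are saved under pics/ and viewed, at most 10 in all, crops included, and the job is handed in when it is done.

```bash
ls; mkdir -p pics; python3 -m pendant --help 2>&1 | head -30; python3 - <<'E'
from workcell import ctrl,cams
import cv2,numpy as np
np.set_printoptions(precision=4,suppress=True)
print(ctrl.sense()); print([m for m in dir(ctrl) if m[0]!='_'])
for n in ("scene","top","wrist"):
    cv2.imwrite(f"pics/{n}0.png",cams.read_camera(n)[...,::-1]); print(n,cams.camera_params(n))
E
```

```text
pics
invalid input: not JSON, or not a number
{'t': 0.0, 'qpos': array([ 1.2406,  0.2772, -0.0279,  1.268 , -0.    ,  1.4674]), 'joint_velocities': array([ 0.0004,  0.0004,  0.0017, -0.0003,  0.0005,  0.0008]), 'effort': array([ -0.0017, -44.5506,  29.5203,   0.0161,  -0.0001,   0.    ]), 'position': array([140.2962, 608.2354, 230.1351]), 'ee_rot': array([-0.3554, -3.121 ,  0.0035]), 'wrist_force': array([ 0.2917,  0.2552, -0.1589]), 'ft_torque': array([-0.0648, -0.0175, -0.0122]), 'grip_force': 0.0, 'width': 1.0000392228112134}
['IKError', 'hand_in', 'sense']
scene {'intrinsics': array([[363.4276,   0.    , 321.0345],
       [  0.    , 363.4276, 196.5648],
       [  0.    ,   0.    ,   1.    ]]), 'world_from_camera': array([[  -0.3599,   -0.7828,    0.5076,  995.0135],
       [   0.9329,   -0.294 ,    0.208 ,  202.7501],
       [  -0.0136,    0.5484,    0.8361, 1006.3866],
       [   0.    ,    0.    ,    0.    ,    1.    ]])}
top {'intrinsics': array([[489.4828,   0.    , 322.4707],
       [  0.    , 489.4828, 196.1433],
       [  0.    ,   0.    ,   1.    ]]), 'world_from_camera': array([[   0.0225,    0.9956,   -0.0915,  344.7495],
       [  -0.9996,    0.0208,   -0.0196,  -49.3765],
       [  -0.0177,    0.0919,    0.9956, 1551.3009],
       [   0.    ,    0.    ,    0.    ,    1.    ]])}
wrist {'intrinsics': array([[288.832 ,   0.    , 319.8675],
       [  0.    , 288.832 , 200.4248],
       [  0.    ,   0.    ,   1.    ]]), 'T_tool_cam': array([[   0.0007,    0.9573,    0.2892,   73.4174],
       [   1.    ,   -0.0004,   -0.0012,   -0.4243],
       [  -0.001 ,    0.2892,   -0.9573, -141.9003],
       [   0.    ,    0.    ,    0.    ,    1.    ]])}
```

View pics/scene0.png

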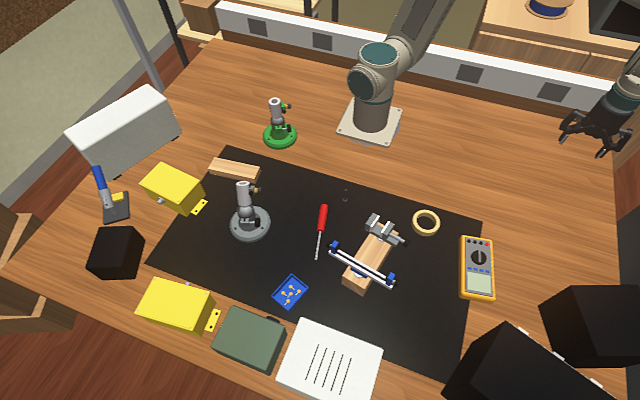

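View pics/top0.png

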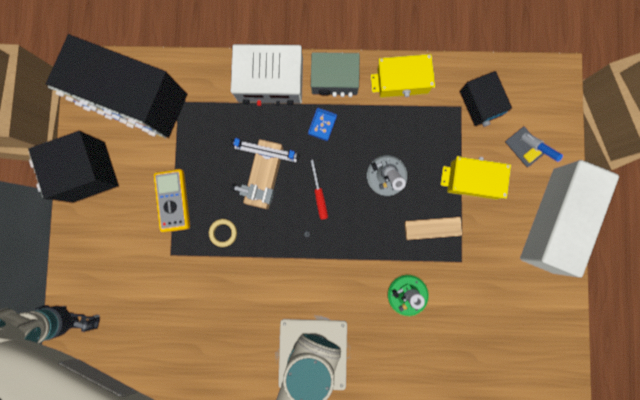

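```bash
python3 - <<'E'
import cv2,numpy as np
s=cv2.imread('pics/scene0.png');t=cv2.imread('pics/top0.png')
def c(i,x,y,w,h): return cv2.resize(i[y:y+h,x:x+w],(400,300),interpolation=cv2.INTER_CUBIC)
a=np.vstack([np.hstack([c(t,225,130,80,60+0),c(t,355,145,64,48)]),np.hstack([c(s,320,205,100,75),c(s,215,170,80,60)])])
cv2.imwrite('pics/crop0.png',a)
E
```

```text
(no output)
```

View pics/crop0.png

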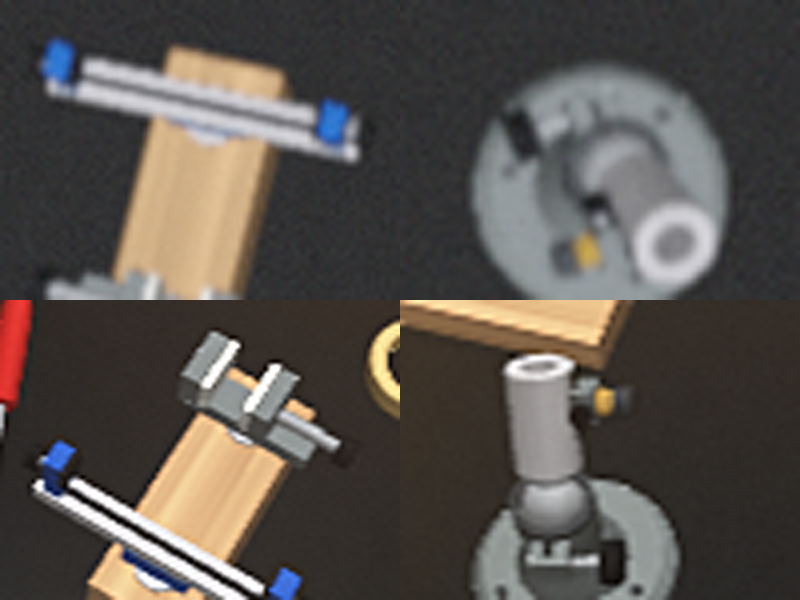

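```bash
cat > h.py <<'E'
from workcell import ctrl,cams
import numpy as np
from scipy.spatial.transform import Rotation as R
np.set_printoptions(precision=3,suppress=True)
def ray(n,u,v,pose=None):
    p=cams.camera_params(n);K=p['intrinsics']
    if n=='wrist':
        s=pose or ctrl.sense();T=np.eye(4);T[:3,:3]=R.from_rotvec(s['ee_rot']).as_matrix();T[:3,3]=s['position'];W=T@p['T_tool_cam']
    else: W=p['world_from_camera']
    d=W[:3,:3]@np.array([(u-K[0,2])/K[0,0],-(v-K[1,2])/K[1,1],-1.]);return W[:3,3],d/np.linalg.norm(d)
def atz(n,u,v,z,pose=None):
    o,d=ray(n,u,v,pose);return o+d*(z-o[2])/d[2]
def tri(*rs):
    A=sum(np.eye(3)-np.outer(d,d) for o,d in rs);b=sum((np.eye(3)-np.outer(d,d))@o for o,d in rs)
    x=np.linalg.solve(A,b);return x,[np.linalg.norm((np.eye(3)-np.outer(d,d))@(x-o)) for o,d in rs]
E
python3 - <<'E'
from h import *
L=lambda x,y:(225+x/5,130+y/5)
print('bar',atz('top',*L(201,105),104),'ends',atz('top',*L(48,76),104),atz('top',*L(355,140),104))
print('arms',atz('top',*L(60,60),148),atz('top',*L(333,122),148))
S=lambda x,y:(320+x/4,205+(y-300)/4)
print('arms scene',atz('scene',*S(60,455),148),atz('scene',*S(286,580),148))
print('rack far edge corners top',atz('top',*L(168,48),64),atz('top',*L(284,72),64))
m,e=tri(ray('top',399.0,183.9),ray('scene',243.0,183.4));print('mouth',m,e)
p,e2=tri(ray('top',388.6,170.6),ray('scene',245.6,211));print('pivot',p,e2)
d=m-p;print(np.linalg.norm(d),d/np.linalg.norm(d))
print('base',atz('top',387,175.4,20))
E
```

```text
bar [610.203 154.131 104.   ] ends [626.098 246.963 104.   ] [590.756  61.011 104.   ]
arms [627.142 231.297 148.   ] [593.606  70.743 148.   ]
arms scene [598.131  76.091 148.   ] [628.749 235.356 148.   ]
rack far edge corners top [652.833 181.392  64.   ] [639.149 109.098  64.   ]
mouth [ 512.715 -239.615  150.142] [np.float64(1.3995565818088014), np.float64(1.3995565818086757)]
pivot [ 561.244 -218.318   83.13 ] [np.float64(0.051777385550548685), np.float64(0.05177738555063527)]
85.4354969595012 [-0.568 -0.249  0.784]
base [ 555.236 -220.761   20.   ]
```

```bash
python3 -m pendant '[[-5,-3,0,0.14],[-10,-6,0,0.28],[-15,-9,0,0.42],[-20,-12,0,0.56],[-25,-15,0,0.7]]'
cat >> h.py <<'E'
def togo(tcp,zdir,ydir):
    """shift (cm, tool axes) and z-turn from the measured pose; tilt error"""
    s=ctrl.sense();M=R.from_rotvec(s['ee_rot']).as_matrix()
    v=M.T@(np.array(tcp)-s['position'])/10
    y=M.T@np.array(ydir,float);a=np.arctan2(-y[0],y[1])
    z=np.array(zdir,float)/np.linalg.norm(zdir)
    print('t %.2f pos'%s['t'],s['position'],'q',s['qpos'],'F',s['wrist_force'],'M',s['ft_torque'],'grip',s['grip_force'],s['width'])
    print('shift cm',v,'turn',a,'tiltvec(tool)',M.T@z,'zax',M[:,2],'tilt deg',np.degrees(np.arccos(-M[2,2])))
E
python3 -c "
from h import *
togo([611,154,230],[0,0,-1],[.98,-.2,0])"
```

```text
t: 0.65
position: [321.4, 433.8, 231.1]
ee_rot: [-1.412, -2.807, 0.0]
wrist_force: [1.0, 0.3, 0.5]
width: 1.004
grip_force: 0.0
t 0.65 pos [321.374 433.829 231.052] q [ 0.813  0.126 -0.212  1.233 -0.     1.746] F [1.035 0.272 0.459] M [ 0.037 -0.057  0.032] grip 0.0 1.0037739176779368
shift cm [-39.733   6.569   0.107] turn 0.8400657780305042 tiltvec(tool) [0. 0. 1.] zax [-0. -0. -1.] tilt deg 0.014325315193026112
```

```bash
python3 -m pendant '[[-5,0.8,0,0.1],[-10,1.6,0,0.2],[-15,2.4,0,0.3],[-20,3.3,0,0.4],[-24,4,0,0.5]]'>/dev/null
python3 -c "
from h import *
togo([611,154,230],[0,0,-1],[.98,-.2,0])"
```

```text
t 1.15 pos [497.983 265.503 231.149] q [ 0.375  0.169 -0.161  1.24  -0.     1.807] F [0.225 1.311 0.335] M [ 0.056  0.044 -0.041] grip 0.0 0.9998628453445494
shift cm [-12.607   9.65    0.117] turn 0.34015847432091373 tiltvec(tool) [ 0. -0.  1.] zax [ 0. -0. -1.] tilt deg 0.008186338838667331
```

```bash
python3 -m pendant '[[-3,2.4,0,0.1],[-6,4.8,0,0.2],[-9.5,7.2,0,0.3],[-12.6,9.7,0,0.34],[-12.6,9.7,0,0.34]]'>/dev/null
python3 -c "
from h import *
import cv2
togo([611,154,230],[0,0,-1],[.98,-.2,0])
cv2.imwrite('pics/w1.png',cams.read_camera('wrist')[...,::-1])"
```

```text
t 1.65 pos [613.961 153.228 230.585] q [ 0.143  0.29  -0.01   1.269 -0.001  1.915] F [-0.931  0.199 -0.244] M [0.01  0.038 0.002] grip 0.0 1.0001109542095072
shift cm [ 0.016 -0.306  0.058] turn -0.00017122401451121806 tiltvec(tool) [ 0.001 -0.002  1.   ] zax [ 0.002 -0.001 -1.   ] tilt deg 0.11185367217025693
```

View pics/w1.png

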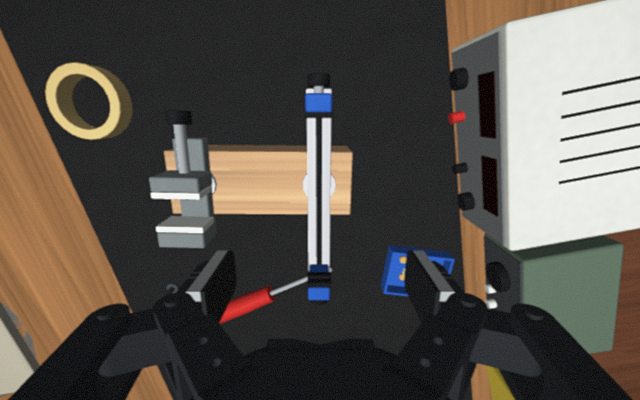

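```bash
python3 -c "
from h import *
for u,v,z in [(318.5,90,104),(319,185,67),(318.5,95,148),(319,294,148),(307,200,104),(330.5,200,104),(352,150,64),(352,213,64)]: print(u,v,z,atz('wrist',u,v,z))
togo([611,154,230],[0,0,-1],[.98,-.2,0])"
```

```text
318.5 90 104 [629.28 246.05 104.  ]
319 185 67 [610.935 153.826  67.   ]
318.5 95 148 [628.214 239.532 148.   ]
319 294 148 [595.21  74.38 148.  ]
307 200 104 [598.493 150.29  104.   ]
330.5 200 104 [620.847 145.8   104.   ]
352 150 64 [652.602 183.583  64.   ]
352 213 64 [640.894 113.883  64.   ]
t 1.70 pos [611.928 154.894 230.519] q [ 0.146  0.288 -0.012  1.271 -0.     1.916] F [-0.076 -0.627 -0.541] M [-0.006  0.054  0.013] grip 0.0 1.0055091353179189
shift cm [-0.106 -0.073  0.052] turn 0.002062041290960873 tiltvec(tool) [0.    0.001 1.   ] zax [-0.001 -0.    -1.   ] tilt deg 0.04266227550118137
```

```bash
python3 -m pendant '[[0,0,4,0],[0,0,8,0],[0,0,12,0],[-0.05,-0.05,14.5,0],[-0.05,-0.05,15.6,0]]'>/dev/null
python3 -m pendant '[[0,0,0,0],[0,0,0,0],[0,0,0,0],[0,0,0,0],[0,0,0,0]]' 0;python3 -m pendant '[[0,0,0,0],[0,0,0,0],[0,0,0,0]]' 0
python3 -c "
from h import *
togo([611,154,75],[0,0,-1],[.98,-.2,0])"
```

```text
t: 2.7
position: [612.0, 156.7, 77.5]
ee_rot: [2.426, 1.992, 0.006]
wrist_force: [1.4, -0.5, 5.2]
width: 0.248
grip_force: 59.9
t: 3.0
position: [612.1, 156.7, 77.5]
ee_rot: [2.427, 1.992, 0.006]
wrist_force: [1.0, -0.2, 6.3]
width: 0.246
grip_force: 59.9
t 3.00 pos [612.056 156.66   77.462] q [ 0.148  0.4   -0.197  0.969  0.     1.915] F [ 0.962 -0.2    6.261] M [0.068 0.014 0.029] grip 59.93384152650833 0.24595079680984266
shift cm [-0.282 -0.053  0.246] turn 0.005184564648974466 tiltvec(tool) [-0.002 -0.004  1.   ] zax [ 0.004  0.001 -1.   ] tilt deg 0.24415136906327958
```

```bash
python3 -m pendant '[[0,0,-2,0],[0,0,-4.5,0],[0,0,-7.5,0],[0,0,-12,0],[0,0,-16,0]]'
python3 -m pendant '[[0,0,-5,0],[0,0,-10,0],[0,0,-15,0],[0,0,-20,0],[0,0,-25,0]]'
python3 -c "
from h import *
togo([611,154,75],[0,0,-1],[.98,-.2,0])"
```

```text
t: 3.5
position: [608.8, 156.1, 235.5]
ee_rot: [-2.427, -1.992, 0.004]
wrist_force: [0.9, 0.5, -3.8]
width: 0.245
grip_force: 61.4
t: 4.0
position: [609.1, 156.2, 486.2]
ee_rot: [-2.427, -1.992, 0.003]
wrist_force: [0.9, 0.7, -3.9]
width: 0.246
grip_force: 61.4
t 4.00 pos [609.118 156.209 486.164] q [0.148 0.281 0.506 1.798 0.    1.915] F [ 0.91   0.703 -3.906] M [ 0.021 -0.124  0.017] grip 61.39484345912933 0.24640559290164607
shift cm [-0.15   0.32  41.116] turn 0.005191955124044747 tiltvec(tool) [0.001 0.002 1.   ] zax [-0.002 -0.    -1.   ] tilt deg 0.13508703854194512
```

```bash
python3 -m pendant '[[2.8,-1.8,0,-0.12],[5.6,-3.6,0,-0.24],[8.4,-5.4,0,-0.36],[11.2,-7.3,0,-0.49],[13.9,-9.1,0,-0.613]]' >/dev/null
python3 -m pendant '[[0,0,-4,0],[0,0,-8,0],[0,0,-12,0],[0,0,-16,0],[0,0,-20,0]]'
python3 -c "
from h import *
togo([547,310,686],[0.57,.25,-.78],[.916,.4,0])"
```

```text
t: 5.0
position: [536.3, 303.6, 642.7]
ee_rot: [1.7, 2.612, 0.06]
wrist_force: [-1.0, -0.4, -3.9]
width: 0.243
grip_force: 62.3
t 5.00 pos [536.289 303.596 642.725] q [0.41  0.385 1.009 2.149 0.001 1.564] F [-1.029 -0.361 -3.917] M [-0.1    0.187  0.023] grip 62.342073172330856 0.2430173776081966
shift cm [ 0.156  1.434 -4.266] turn 0.00525621311703524 tiltvec(tool) [-0.003  0.588  0.809] zax [ 0.041  0.019 -0.999] tilt deg 2.608910487027702
```

```bash
python3 -m pendant '[[0,0,-4,0],[0,0,-8,0],[0,0,-12,0],[0,0,-14,0],[0,0,-14,0]]'
python3 -c "
from h import *
togo([547,310,686],[0.57,.25,-.78],[.916,.4,0])"
```

```text
t: 5.5
position: [505.1, 286.5, 679.3]
ee_rot: [1.683, 2.586, 0.13]
wrist_force: [-0.1, 0.6, -3.1]
width: 0.244
grip_force: 62.3
t 5.50 pos [505.118 286.528 679.333] q [0.403 0.307 0.985 2.149 0.003 1.557] F [-0.149  0.62  -3.115] M [-0.068  0.133 -0.007] grip 62.33788624405861 0.24355258308488464
shift cm [ 0.451  4.822 -0.189] turn 0.005329594994276598 tiltvec(tool) [-0.004  0.543  0.84 ] zax [ 0.09   0.042 -0.995] tilt deg 5.693522738469645
```

```bash
python3 -m pendant '[[0,0,-5,0],[0,0,-10,0],[0,0,-15,0],[0,0,-20,0],[0,0,-25,0]]'>/dev/null
python3 -c "
from h import *
togo([547,310,686],[0.57,.25,-.78],[.916,.4,0])"
python3 -m pendant '[[0,-3,-4,0],[0,-6,-8,0],[0,-9,-12,0],[0,-12,-16,0],[0,-15,-20,0]]'>/dev/null
python3 -c "
from h import *
togo([547,310,686],[0.57,.25,-.78],[.916,.4,0])"
```

```text
t 6.00 pos [466.697 266.028 715.604] q [0.395 0.217 0.952 2.149 0.005 1.549] F [ 0.279  0.538 -2.853] M [-0.084  0.216  0.014] grip 62.26512461900711 0.24622949293241625
shift cm [0.763 8.55  4.347] turn 0.005415676156641887 tiltvec(tool) [-0.003  0.494  0.869] zax [ 0.142  0.064 -0.988] tilt deg 8.963742583486388
t 6.50 pos [345.378 212.657 749.72 ] q [ 0.388 -0.03   0.756  2.15   0.006  1.543] F [ 0.191 -0.505 -4.407] M [-0.107  0.35  -0.011] grip 62.34499052166939 0.24201634447381118
shift cm [ 0.741 20.58  10.852] turn 0.00513153676004014 tiltvec(tool) [-0.002  0.449  0.894] zax [ 0.189  0.083 -0.978] tilt deg 11.908423993930821
```

```bash
for i in 1; do python3 -m pendant '[[0,0,-5,0],[0,0,-10,0],[0,0,-15,0],[0,0,-20,0],[0,0,-25,0]]'>/dev/null
python3 -m pendant '[[0,2,-5,0],[0,4,-10,0],[0,6,-15,0],[0,8,-20,0],[0,10,-25,0]]'>/dev/null; done
python3 -c "
from h import *
togo([547,310,686],[0.57,.25,-.78],[.916,.4,0])"
```

```text
t 7.50 pos [350.212 218.615 796.597] q [ 0.399 -0.018  0.881  2.149  0.002  1.554] F [ 0.424  0.696 -4.343] M [-0.184  0.532  0.029] grip 62.498614490032196 0.24227163958129103
shift cm [ 0.44  17.117 17.318] turn 0.004518475531914858 tiltvec(tool) [0.001 0.346 0.938] zax [ 0.289  0.124 -0.949] tilt deg 18.32481067441028
```

```bash
python3 -m pendant '[[0,1,-5,0],[0,2,-10,0],[0,3,-15,0],[0,4,-20,0],[0,5,-25,0]]'>/dev/null
python3 -m pendant '[[0,0,-5,0],[0,0,-10,0],[0,0,-15,0],[0,0,-20,0],[0,0,-25,0]]'>/dev/null
python3 -c "
from h import *
togo([547,310,686],[0.57,.25,-.78],[.916,.4,0])"
python3 -m pendant '[[0,0,-5,0],[0,0,-10,0],[0,0,-15,0],[0,0,-20,0],[0,0,-25,0]]'>/dev/null
python3 -c "
from h import *
togo([547,310,686],[0.57,.25,-.78],[.916,.4,0])"
```

```text
t 8.50 pos [294.809 199.694 841.436] q [ 0.418 -0.113  0.901  2.149 -0.006  1.571] F [-1.243 -0.41  -3.163] M [-0.251  0.68   0.001] grip 62.43889018893242 0.24435512793053896
shift cm [-0.004 18.386 25.714] turn 0.003923695819116093 tiltvec(tool) [0.003 0.235 0.972] zax [ 0.388  0.166 -0.906] tilt deg 24.982452912798877
t 9.00 pos [253.175 187.353 858.857] q [ 0.451 -0.181  0.889  2.149 -0.022  1.6  ] F [-0.843  0.388 -2.949] M [-0.287  0.748 -0.003] grip 62.457935214042664 0.2463814437314922
shift cm [-0.538 19.89  30.276] turn 0.003933843159222508 tiltvec(tool) [0.003 0.181 0.984] zax [ 0.434  0.186 -0.881] tilt deg 28.191323717507384
```

```bash
python3 -c "
from h import *
s=ctrl.sense();M=R.from_rotvec(s['ee_rot']).as_matrix()
m=np.array([512.7,-239.6,150])
for r in [(-20,-130,170),(120,-130,190)]:
  t=m-M@np.array(r);print(t);togo(t,[.57,.25,-.78],[.916,.4,0])"
```

```text
[ 535.546 -206.457  361.139]
t 9.00 pos [253.175 187.353 858.857] q [ 0.451 -0.181  0.889  2.149 -0.022  1.6  ] F [-0.843  0.388 -2.949] M [-0.287  0.748 -0.003] grip 62.457935214042664 0.2463814437314922
shift cm [-47.162 -14.857  48.789] turn 0.003933843159222508 tiltvec(tool) [0.003 0.181 0.984] zax [ 0.434  0.186 -0.881] tilt deg 28.191323717507384
[ 583.333 -338.287  379.503]
t 9.00 pos [253.175 187.353 858.857] q [ 0.451 -0.181  0.889  2.149 -0.022  1.6  ] F [-0.843  0.388 -2.949] M [-0.287  0.748 -0.003] grip 62.457935214042664 0.2463814437314922
shift cm [-61.162 -14.857  46.789] turn 0.003933843159222508 tiltvec(tool) [0.003 0.181 0.984] zax [ 0.434  0.186 -0.881] tilt deg 28.191323717507384
```

```bash
python3 -m pendant '[[-1,0,4.5,0],[-3,0,9,0],[-5,-1,13,0],[-8,-2,17,0],[-11,-3,20,0]]'>/dev/null
python3 -m pendant '[[-4,-1,2.5,0],[-8,-2,5,0],[-12,-3,7.5,0],[-16,-4,10,0],[-20,-5,12.5,0]]'>/dev/null
python3 -c "
from h import *
togo([535.5,-206.5,361],[0.57,.25,-.78],[.916,.4,0])"
```

```text
t 10.00 pos [455.342 -66.324 533.51 ] q [-0.535 -0.292 -0.046  1.512  0.39   0.681] F [ 1.291  0.29  -1.774] M [-0.331  0.653 -0.017] grip 62.41868197917938 0.24526597729446928
shift cm [-15.983  -6.648  16.084] turn 0.0021190502305485767 tiltvec(tool) [0.003 0.182 0.983] zax [ 0.433  0.186 -0.882] tilt deg 28.083222302782694
```

```bash
python3 -m pendant '[[-3.2,-1.4,3.2,0],[-6.4,-2.8,6.4,0],[-9.6,-4.2,9.6,0],[-13,-5.6,12.8,0],[-16,-6.6,16,0]]'>/dev/null
python3 -m pendant '[[0,0,0,0]]'>/dev/null
python3 -c "
from h import *
import cv2,json
togo([535.5,-206.5,361],[0.57,.25,-.78],[.916,.4,0])
a=cams.read_camera('wrist')
cv2.imwrite('pics/wA.png',a[...,::-1])"
python3 -m pendant '[[-4.5,0,0,0],[-9,0,-1,0],[-13,0,-2,0],[-14,0,-2,0],[-14,0,-2,0]]'>/dev/null
python3 -m pendant '[[0,0,0,0]]'>/dev/null
python3 -c "
from h import *
import cv2,json
togo([535.5,-206.5,361],[0.57,.25,-.78],[.916,.4,0])
print(ctrl.sense()['ee_rot'])
b=cams.read_camera('wrist')[...,::-1]
cv2.imwrite('pics/wB.png',b)
a=cv2.imread('pics/wA.png')
cv2.imwrite('pics/AB.png',cv2.resize(np.vstack([a[:,:],b]),(480,600)))
"
```

```text
t 10.60 pos [ 534.427 -205.796  355.168] q [-0.699 -0.047 -0.209  1.185  0.432  0.51 ] F [-1.428 -0.195 -5.323] M [-0.177  0.893  0.046] grip 62.228935807943344 0.24246506899596634
shift cm [-0.104  0.333 -0.484] turn 0.0004899084815524698 tiltvec(tool) [-0.004  0.189  0.982] zax [ 0.424  0.19  -0.886] tilt deg 27.66967657890125
t 11.25 pos [ 583.507 -335.036  383.344] q [-0.813  0.164  0.074  1.299  0.46   0.383] F [-0.401  0.855 -3.64 ] M [-0.293  0.781  0.018] grip 62.49718934297562 0.24624480459877318
shift cm [13.706 -0.325  2.298] turn 0.004468179607714026 tiltvec(tool) [0.002 0.181 0.984] zax [ 0.433  0.187 -0.882] tilt deg 28.17175010834559
[1.534 2.356 0.588]
```

View pics/AB.png

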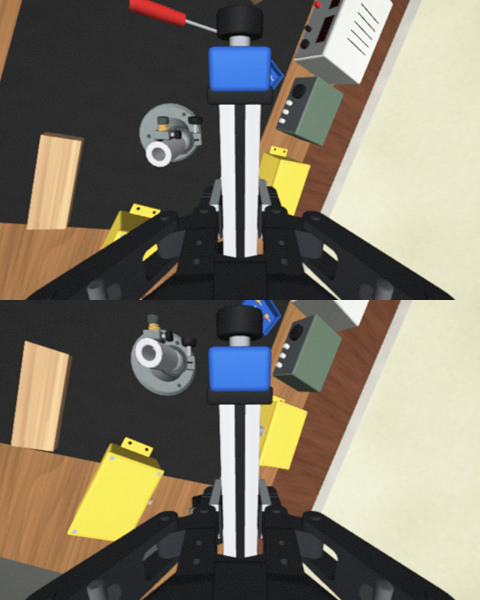

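```bash
python3 - <<'E'
import cv2,numpy as np
a=cv2.imread('pics/wA.png');b=cv2.imread('pics/wB.png')
f=lambda i,x,y:cv2.resize(i[y:y+120,x:x+100],(400,480),interpolation=cv2.INTER_CUBIC)
cv2.imwrite('pics/ABc.png',np.hstack([f(a,175,125),f(b,165,15)]))
E
```

```text
(no output)
```

View pics/ABc.png

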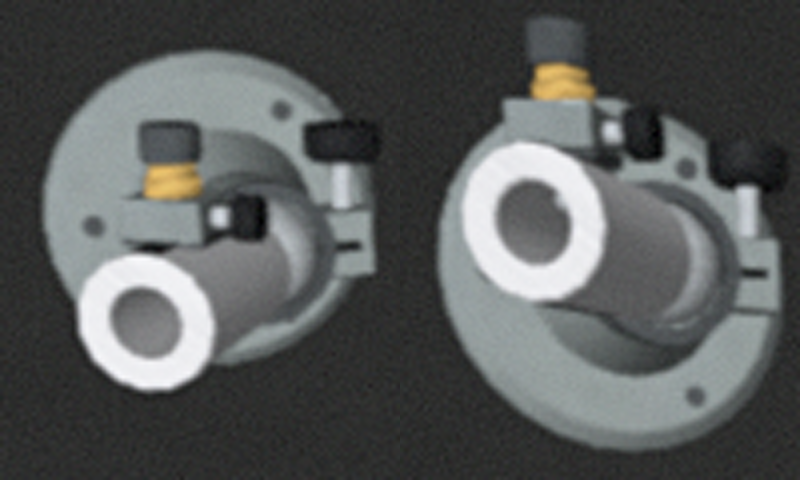

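```bash
cat > fit.py <<'E'
from h import *
from scipy.optimize import least_squares
yd=np.array([.916,.4,0])
def pose(pos,z):
    z=np.array(z)/np.linalg.norm(z);y=yd-z*(yd@z);y/=np.linalg.norm(y)
    return R.from_matrix(np.c_[np.cross(y,z),y,z]),np.array(pos)
PA=pose([534.427,-205.796,355.168],[.424,.19,-.886])
PB=(R.from_rotvec([1.534,2.356,.588]),np.array([583.507,-335.036,383.344]))
def proj(n,X,P=None,dr=np.zeros(3)):
    p=cams.camera_params(n);K=p['intrinsics']
    if P is None: W=p['world_from_camera']
    else:
        T=np.eye(4);T[:3,:3]=(P[0]*R.from_rotvec(dr)).as_matrix();T[:3,3]=P[1];W=T@p['T_tool_cam']
    c=W[:3,:3].T@(X-W[:3,3]);return np.array([K[0,2]+K[0,0]*c[0]/-c[2],K[1,2]-K[1,1]*c[1]/-c[2]])
cA=lambda x,y:np.array([x/4+175,y/4+125]);cB=lambda x,y:np.array([(x-400)/4+165,y/4+15])
EA=[cA(78,322)[0],cA(215,322)[0],cA(140,254)[1],cA(155,391)[1]]
EB=[cB(462,215)[0],cB(606,228)[0],cB(525,142)[1],cB(545,301)[1]]
def ax(az,ln): return np.array([-np.sin(ln)*np.cos(az),-np.sin(ln)*np.sin(az),np.cos(ln)])
def ext(m,a,P,dr):
    u=np.cross(a,[0,0,1.]);u/=np.linalg.norm(u);v=np.cross(a,u)
    q=np.array([proj('wrist',m+19.5*(np.cos(t)*u+np.sin(t)*v),P,dr) for t in np.linspace(0,6.283,49)])
    return [q[:,0].min(),q[:,0].max(),q[:,1].min(),q[:,1].max()]
def res(x):
    m=x[:3];a=ax(x[3],x[4]);p=m-88*a;dA=x[5:8];dB=x[8:11]
    r=[(np.array(ext(m,a,PA,dA))-EA)/.5,(np.array(ext(m,a,PB,dB))-EB)/.5,
     (proj('wrist',p,PA,dA)-[238.75,187.75])/1.5,(proj('wrist',p,PB,dB)-[228.75,81.25])/1.5,
     (proj('top',m)-[399,183.9])/.7,(proj('scene',m)-[243,183.4])/.7,(proj('top',p)-[388.6,170.6])/1.5,(proj('scene',p)-[245.6,211])/1.2,
     x[5:11]/.006]
    return np.concatenate(r)
s=least_squares(res,[512,-239,150,.41,.6]+[0]*6);x=s.x
J=np.linalg.inv(s.jac.T@s.jac)**.5 if 0 else np.sqrt(np.diag(np.linalg.inv(s.jac.T@s.jac)))
print('mouth',x[:3],'az,lean deg',np.degrees(x[3:5]),'sd',J[:3],np.degrees(J[3:5]),'axis',ax(x[3],x[4]));print(x[5:]);print(s.fun)
print('pivot',x[:3]-88*ax(x[3],x[4]))
E
python3 fit.py
```

```text
Traceback (most recent call last):
  File "fit.py", line 30, in <module>
    s=least_squares(res,[512,-239,150,.41,.6]+[0]*6);x=s.x
  File "fit.py", line 25, in res
    r=[(np.array(ext(m,a,PA,dA))-EA)/.5,(np.array(ext(m,a,PB,dB))-EB)/.5,
                                                  ~~~^^^^^^^^^^^
  File "fit.py", line 21, in ext
    q=np.array([proj('wrist',m+19.5*(np.cos(t)*u+np.sin(t)*v),P,dr) for t in np.linspace(0,6.283,49)])
                ~~~~^^^^^^^^^^^^^^^^^^^^^^^^^^^^^^^^^^^^^^^^^^^^^^^
  File "fit.py", line 10, in proj
    p=cams.camera_params(n);K=p['intrinsics']
ValueError: time passes only in moves, steps and waits
```

```bash
sed -i 's/^def proj/import functools\nCP=functools.cache(cams.camera_params)\ndef proj/; s/    p=cams.camera_params(n);K=p\[.intrinsics.\]\n    if P/&/' fit.py; sed -i '/^def proj/,/return/s/cams.camera_params(n)/CP(n)/' fit.py; python3 fit.py; python3 -c "
from h import *
togo([535.5,-206.5,361],[0.57,.25,-.78],[.916,.4,0])"
```

```text
mouth [ 515.057 -238.904  154.621] az,lean deg [21.969 32.069] sd [0.78  0.836 2.033] [1.589 0.866] axis [-0.492 -0.199  0.847]
[ 0.001  0.005  0.004  0.     0.    -0.001]
[-0.087 -0.14   0.271 -0.787 -0.047 -0.052 -0.207  0.315  0.167  0.194
  0.281 -0.187 -0.66  -1.096 -1.369 -0.285  0.59   0.74  -0.254 -0.459
  0.105  0.809  0.614  0.047  0.034 -0.099]
pivot [ 558.387 -221.425   80.05 ]
t 11.30 pos [ 583.432 -334.62   383.4  ] q [-0.813  0.163  0.073  1.299  0.46   0.383] F [-0.675  0.072 -4.144] M [-0.246  0.795  0.045] grip 62.49726265668869 0.24530172236058542
shift cm [13.665 -0.331  2.299] turn 0.004945304159589535 tiltvec(tool) [0.002 0.181 0.984] zax [ 0.433  0.187 -0.882] tilt deg 28.175675200722495
```

```bash
python3 -c "
from h import *
s=ctrl.sense();M=R.from_rotvec(s['ee_rot']).as_matrix()
print(M.T@(np.array([455,-66,540])-s['position'])/10, M.T@(np.array([310,205,830])-np.array([455,-66,540]))/10)"
```

```text
[ 29.695   6.668 -14.335] [ 30.527  11.717 -26.767]
```

```bash
python3 -m pendant '[[4.4,1,-2.1,0],[8.8,2,-4.2,0],[13.2,3,-6.3,0],[17.6,4,-8.4,0],[22,5,-10.5,0]]'>/dev/null
python3 -m pendant '[[3.8,0.8,-2,0],[7.7,1.7,-3.8,0],[10.8,2.9,-6.5,0],[13.9,4,-9.2,0],[17,5.2,-11.9,0]]'>/dev/null
python3 -m pendant '[[3.1,1.2,-2.7,0],[6.2,2.4,-5.4,0],[9.3,3.6,-8.1,0],[12.4,4.7,-10.8,0],[15.5,5.8,-13.5,0]]'>/dev/null
python3 -m pendant '[[2,0.8,-2,0],[4,1.6,-3.5,0],[5.5,2.2,-5,0],[5.5,2.2,-5,0]]'>/dev/null
python3 -c "
from h import *
togo([310,205,830],[0.49,.2,-.847],[.924,.382,0])"
```

```text
t 13.20 pos [307.529 202.981 828.92 ] q [ 0.403 -0.182  0.765  2.021  0.005  1.553] F [ 0.097 -1.518 -3.222] M [-0.307  0.726 -0.041] grip 62.56628215312958 0.24357862585569226
shift cm [0.083 0.323 0.051] turn 0.03337405227499783 tiltvec(tool) [-0.015  0.062  0.998] zax [ 0.436  0.192 -0.879] tilt deg 28.439317028962403
```

```bash
python3 -m pendant '[[-1.5,1,-4,0],[-3,2,-8,0],[-4,3,-12,0],[-4,4,-16,0],[-4,5,-21,0]]'>/dev/null
python3 -c "
from h import *
togo([310,205,830],[0.49,.2,-.847],[.924,.382,0])"
```

```text
t 13.70 pos [298.481 166.753 884.755] q [ 0.264 -0.13   0.993  2.15   0.064  1.44 ] F [ 0.208  0.071 -3.641] M [-0.36   0.844  0.043] grip 65.66706854850054 0.24502817773680333
shift cm [ 3.124 -0.622  5.983] turn 0.02015922538813926 tiltvec(tool) [-0.     0.012  1.   ] zax [ 0.481  0.196 -0.854] tilt deg 31.330635105561885
```

```bash
python3 - <<'E'
import cv2,numpy as np
from scipy.optimize import least_squares
b=cv2.imread('pics/wB.png').astype(int)
m=(b[...,0]>150)&(b[...,2]<100)
for v in range(50,135,4):
    c=np.where(m[v,270:370])[0]+270
    print(v,(c.min(),c.max(),len(c)) if len(c) else None,b[v,320])
E
```

```text
50 None [211 205 198]
54 None [207 201 192]
58 None [208 202 197]
62 (np.int64(285), np.int64(355), 71) [177 102  74]
66 (np.int64(279), np.int64(359), 81) [228 124  66]
70 (np.int64(278), np.int64(360), 83) [239 137  76]
74 (np.int64(278), np.int64(360), 83) [238 135  71]
78 (np.int64(279), np.int64(360), 82) [238 137  75]
82 (np.int64(279), np.int64(360), 82) [237 133  72]
86 (np.int64(279), np.int64(359), 81) [236 132  70]
90 (np.int64(279), np.int64(359), 81) [236 131  71]
94 (np.int64(279), np.int64(359), 81) [236 132  71]
98 (np.int64(279), np.int64(359), 81) [237 135  75]
102 (np.int64(280), np.int64(359), 80) [233 128  68]
106 (np.int64(280), np.int64(359), 80) [233 126  67]
110 (np.int64(280), np.int64(359), 80) [233 124  63]
114 (np.int64(280), np.int64(358), 79) [233 128  67]
118 (np.int64(282), np.int64(357), 76) [196 103  52]
122 None [71 52 48]
126 None [51 49 47]
130 None [46 48 45]
134 None [46 45 42]
```

```bash
python3 -c "
from h import *
s=ctrl.sense();M=R.from_rotvec(s['ee_rot']).as_matrix()
h=np.array([515,-239,154.5])-M@np.array([-3,-.5,110]);w=np.array([455,-90,520]);print(h)
print(M.T@(w-s['position'])/10, M.T@(h-w)/10)"
```

```text
[ 461.233 -257.669  248.679]
[-29.29  -15.629  33.652] [-15.264 -19.424  20.184]
```

```bash
python3 -m pendant '[[-1.5,-1,4.5,-0.02],[-4.5,-2.5,8.5,-0.02],[-7.5,-4,12,0],[-10.5,-5.6,15.5,0.01],[-13.5,-7.2,18.5,0.02]]'>/dev/null
python3 -m pendant '[[-3.2,-1.7,3,0],[-6.4,-3.4,6,0],[-9.6,-5.1,9,0],[-12.7,-6.8,12,0],[-15.8,-8.4,15.1,0]]'>/dev/null
python3 -m pendant '[[-2.3,-2.9,3,0],[-4.6,-5.8,6,0],[-6.9,-8.7,9,0],[-9.2,-11.6,12,0],[-11.5,-14.6,15,0]]'>/dev/null
python3 -c "
from h import *
togo([461.2,-257.7,248.7],[0.492,.199,-.847],[.924,.382,0])"
```

```text
t 15.20 pos [ 453.661 -213.311  312.203] q [-0.868 -0.16  -0.414  1.132  0.516  0.357] F [ 0.915 -0.124 -3.954] M [-0.379  0.745 -0.029] grip 65.61096545308828 0.24458625140923795
shift cm [-4.373 -4.16   4.916] turn 0.002096428219552726 tiltvec(tool) [-0.003  0.014  1.   ] zax [ 0.48   0.197 -0.855] tilt deg 31.23922049916869
```

```bash
python3 -m pendant '[[-1.5,-1.5,1.7,0],[-3,-3,3.3,0],[-4.4,-4.2,4.9,0],[-4.4,-4.2,4.9,0],[-4.4,-4.2,4.9,0]]'>/dev/null
python3 - <<'E'
from h import *
import cv2
togo([461.2,-257.7,248.7],[0.492,.199,-.847],[.924,.382,0])
s=cams.read_camera('scene')[...,::-1];t=cams.read_camera('top')[...,::-1]
f=lambda i,x,y:cv2.resize(i[y:y+100,x:x+100],(400,400),interpolation=cv2.INTER_CUBIC)
cv2.imwrite('pics/hov.png',np.hstack([f(s,190,120),f(t,340,130)]))
E
```

```text
t 15.70 pos [ 461.364 -257.206  250.619] q [-0.919 -0.05  -0.448  1.018  0.526  0.3  ] F [-0.282 -0.13  -3.295] M [-0.296  0.77  -0.029] grip 65.39834920316935 0.24203890257296112
shift cm [-0.039 -0.129  0.146] turn 0.001782654967467648 tiltvec(tool) [-0.005  0.014  1.   ] zax [ 0.48   0.199 -0.855] tilt deg 31.27377903583911
```

View pics/hov.png

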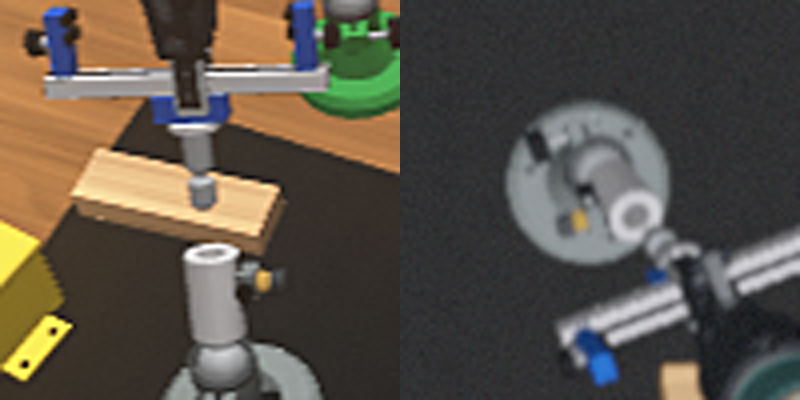

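```bash
python3 -m pendant '[[0,-0.05,0.8,0],[0,-0.1,1.6,0],[0,-0.1,2.4,0],[0,-0.1,2.8,0],[0,-0.1,2.8,0]]'>/dev/null
cat >> h.py <<'E'
def st():
    s=ctrl.sense();M=R.from_rotvec(s['ee_rot']).as_matrix()
    print('t %.2f'%s['t'],'tool-pos of mouth',M.T@(np.array([515,-239,154.5])-s['position']),'F tool',M.T@s['wrist_force'],'M',M.T@s['ft_torque'],'grip %.1f w %.3f tilt %.2f'%(s['grip_force'],s['width'],np.degrees(np.arccos(-M[2,2]))))
E
python3 -c "
from h import *
st()"
python3 -m pendant '[[0,0,0.3,0],[0,0,0.6,0],[0,0,0.6,0]]'>/dev/null
python3 -c "
from h import *
st()"
```

```text
t 16.30 tool-pos of mouth [-2.492 -1.019 83.772] F tool [ 0.397 -2.181  2.636] M [0.888 0.025 0.005] grip 65.6 w 0.243 tilt 31.30
t 16.60 tool-pos of mouth [-1.649 -1.289 78.461] F tool [-0.195 -1.604  3.193] M [0.904 0.032 0.031] grip 65.6 w 0.243 tilt 31.32
```

```bash
python3 -m pendant '[[0.06,-0.04,0.2,0],[0.1,-0.07,0.4,0],[0.1,-0.07,0.5,0],[0.1,-0.07,0.5,0]]'>/dev/null
python3 -c "
from h import *
st()"
python3 -m pendant '[[0,0,0.2,0],[0,0,0.4,0],[0,0,0.5,0],[0,0,0.5,0]]'>/dev/null
python3 -c "
from h import *
st()"
python3 -m pendant '[[0,0,0.2,0],[0,0,0.4,0],[0,0,0.5,0],[0,0,0.5,0]]'>/dev/null
python3 -c "
from h import *
st()"
```

```text
t 17.00 tool-pos of mouth [-2.679 -0.671 73.606] F tool [ 0.486 -2.852  3.044] M [0.882 0.083 0.017] grip 65.6 w 0.243 tilt 31.33
t 17.40 tool-pos of mouth [-3.088 -1.233 68.446] F tool [1.204 0.652 3.878] M [ 0.347  0.533 -0.014] grip 65.5 w 0.242 tilt 31.40
t 17.80 tool-pos of mouth [-2.928 -1.26  63.523] F tool [2.894 1.569 2.996] M [-0.091  0.915 -0.012] grip 65.5 w 0.249 tilt 31.40
```

```bash
python3 -m pendant '[[0.1,0.1,0.2,0],[0.1,0.12,0.4,0],[0.1,0.12,0.5,0],[0.1,0.12,0.5,0]]'>/dev/null
python3 -c "
from h import *
st()"
python3 -m pendant '[[0,0,0.15,0],[0,0,0.3,0],[0,0,0.4,0],[0,0,0.4,0]]'>/dev/null
python3 -c "
from h import *
st()"
```

```text
t 18.20 tool-pos of mouth [-3.243 -1.64  58.543] F tool [ 1.101 -0.774  3.159] M [ 0.557  0.361 -0.012] grip 65.5 w 0.245 tilt 31.30
t 18.60 tool-pos of mouth [-3.281 -1.86  54.648] F tool [ 0.401 -1.034  2.965] M [ 0.641  0.183 -0.037] grip 65.5 w 0.248 tilt 31.32
```

```bash
S='python3 -c "from h import *;st()"'
python3 -m pendant '[[0,0,0.15,0],[0,0,0.3,0],[0,0,0.3,0]]'>/dev/null;eval $S
python3 -m pendant '[[0,0,0.15,0],[0,0,0.3,0],[0,0,0.3,0]]'>/dev/null;eval $S
python3 -m pendant '[[0,0,0.15,0],[0,0,0.3,0],[0,0,0.3,0]]'>/dev/null;eval $S
python3 -m pendant '[[0,0,0.15,0],[0,0,0.3,0],[0,0,0.3,0]]'>/dev/null;eval $S
```

```text
t 18.90 tool-pos of mouth [-3.093 -2.147 52.092] F tool [ 0.41  -1.508 -2.399] M [0.713 0.246 0.019] grip 66.2 w 0.247 tilt 31.34
t 19.20 tool-pos of mouth [-3.219 -2.152 48.567] F tool [ 0.51  -0.869  1.486] M [ 0.547 -0.034  0.03 ] grip 65.8 w 0.243 tilt 31.36
t 19.50 tool-pos of mouth [-3.244 -2.194 45.587] F tool [-1.035 -0.185  0.075] M [ 0.488 -0.125 -0.012] grip 66.0 w 0.245 tilt 31.36
t 19.80 tool-pos of mouth [-3.319 -2.121 42.495] F tool [-0.529  0.919 -0.403] M [ 0.399 -0.149 -0.069] grip 66.0 w 0.247 tilt 31.36
```

```bash
S='python3 -c "from h import *;st()"'
python3 -m pendant '[[0,0.05,0.15,0],[0,0.05,0.3,0],[0,0.05,0.3,0]]'>/dev/null;eval $S
python3 -m pendant '[[0,0.05,0.15,0],[0,0.05,0.3,0],[0,0.05,0.3,0]]'>/dev/null;eval $S
python3 -m pendant '[[0,0.05,0.15,0],[0,0.05,0.25,0],[0,0.05,0.25,0]]'>/dev/null;eval $S
python3 -m pendant '[[0,0,0.1,0],[0,0,0.15,0],[0,0,0.15,0]]'>/dev/null;eval $S
```

```text
t 20.10 tool-pos of mouth [-3.393 -2.258 39.498] F tool [-0.842 -1.696  0.023] M [ 0.599 -0.195  0.081] grip 66.0 w 0.241 tilt 31.31
t 20.40 tool-pos of mouth [-3.453 -2.351 36.538] F tool [-1.215 -3.923 -1.804] M [ 1.013 -0.25   0.029] grip 66.2 w 0.243 tilt 31.27
t 20.70 tool-pos of mouth [-3.574 -2.435 34.014] F tool [-0.951 -5.229 -2.102] M [ 1.255 -0.313  0.013] grip 66.2 w 0.242 tilt 31.22
t 21.00 tool-pos of mouth [-3.63  -2.459 32.434] F tool [-0.779 -4.862 -0.736] M [ 1.265 -0.337  0.027] grip 66.2 w 0.240 tilt 31.22
```

```bash
S='python3 -c "from h import *;st()"'
python3 -m pendant '[[0,-0.08,0.1,0],[0,-0.08,0.15,0],[0,-0.08,0.15,0]]'>/dev/null;eval $S
for i in 1; do python3 -m pendant '[[0,0,0.1,0],[0,0,0.15,0],[0,0,0.15,0]]'>/dev/null;eval $S; done
python3 -m pendant '[[0,0,0.1,0],[0,0,0.15,0],[0,0,0.15,0]]'>/dev/null;eval $S
python3 -m pendant '[[0,0,0.1,0],[0,0,0.1,0]]'>/dev/null;eval $S
```

```text
t 21.30 tool-pos of mouth [-3.681 -2.426 30.884] F tool [-1.405 -2.841  0.627] M [ 1.041 -0.446 -0.017] grip 65.8 w 0.244 tilt 31.32
t 21.60 tool-pos of mouth [-3.747 -2.444 29.524] F tool [-0.273 -4.231 -0.327] M [ 1.178 -0.213  0.032] grip 66.0 w 0.245 tilt 31.31
t 21.90 tool-pos of mouth [-3.794 -2.464 28.314] F tool [ 0.23  -5.307 -3.903] M [1.306 0.039 0.009] grip 66.4 w 0.242 tilt 31.31
t 22.10 tool-pos of mouth [-3.693 -2.486 27.551] F tool [ 0.904 -4.885 -4.816] M [ 1.384  0.136 -0.011] grip 66.7 w 0.247 tilt 31.30
```

```bash
S='python3 -c "from h import *;st()"'
python3 -m pendant '[[0,-0.05,-0.1,0],[0,-0.05,-0.2,0],[0,-0.05,-0.2,0]]'>/dev/null;eval $S
python3 -m pendant '[[0,0,-0.1,0],[0,0,-0.1,0]]'>/dev/null;eval $S
python3 -m pendant '[[0,0,-0.1,0],[0,0,-0.1,0]]'>/dev/null;eval $S
python3 -m pendant '[[0,0,-0.1,0],[0,0,-0.1,0]]'>/dev/null;eval $S
```

```text
t 22.40 tool-pos of mouth [-3.934 -2.384 28.689] F tool [-1.617 -2.006  8.17 ] M [ 0.506 -0.469 -0.017] grip 65.0 w 0.249 tilt 31.38
t 22.60 tool-pos of mouth [-3.875 -2.351 29.653] F tool [-2.338 -1.823 10.035] M [ 0.404 -0.512  0.005] grip 64.6 w 0.243 tilt 31.37
t 22.80 tool-pos of mouth [-3.747 -2.318 30.687] F tool [-2.501 -0.04   9.612] M [ 0.443 -0.547 -0.006] grip 64.7 w 0.242 tilt 31.37
t 23.00 tool-pos of mouth [-3.684 -2.295 31.935] F tool [-2.403 -0.938  9.284] M [ 0.454 -0.498  0.018] grip 64.8 w 0.247 tilt 31.35
```

```bash
S='python3 -c "from h import *;st()"'
python3 -m pendant '[[0,0,0.15,0],[0,0,0.3,0],[0,0,0.36,0],[0,0,0.36,0]]'>/dev/null;eval $S
python3 -m pendant '[[0,0,-0.03,0],[0,0,-0.06,0]]'>/dev/null;eval $S
```

```text
t 23.40 tool-pos of mouth [-3.56  -2.371 28.982] F tool [ 1.027 -3.335 -2.983] M [ 0.854  0.295 -0.018] grip 66.3 w 0.244 tilt 31.35
t 23.60 tool-pos of mouth [-3.662 -2.309 29.026] F tool [ 0.103 -1.623  4.097] M [ 0.497 -0.066 -0.005] grip 65.5 w 0.245 tilt 31.37
```

```bash
S='python3 -c "from h import *;st()"'
python3 -m pendant '[[0,0,0,0],[0,0,0,0],[0,0,0,0],[0,0,0,0],[0,0,0,0]]' 0.7>/dev/null;eval $S
python3 -m pendant '[[0,0,-0.5,0],[0,0,-1,0],[0,0,-2,0],[0,0,-3,0],[0,0,-4.5,0]]'>/dev/null;eval $S
python3 -m pendant '[[0,0,-3,0],[0,0,-6,0],[0,0,-9,0],[0,0,-9,0]]'>/dev/null;eval $S
python3 - <<'E'
from h import *
import cv2
s=cams.read_camera('scene')[...,::-1];t=cams.read_camera('wrist')[...,::-1]
cv2.imwrite('pics/rel.png',np.hstack([cv2.resize(s[130:230,190:290],(400,400),interpolation=2),cv2.resize(t,(400,250))[[min(i,249) for i in range(400)]]]))
E
```

```text
t 24.10 tool-pos of mouth [-3.265 -2.489 29.427] F tool [-0.736  0.201  1.027] M [ 0.481 -0.006  0.02 ] grip 0.0 w 0.701 tilt 31.36
t 24.60 tool-pos of mouth [-3.712 -2.061 75.075] F tool [-0.305  0.495  0.063] M [ 0.512 -0.032 -0.007] grip 0.0 w 0.703 tilt 31.33
t 25.00 tool-pos of mouth [  0.865  -4.636 169.151] F tool [-0.9   -0.724 -0.252] M [0.501 0.009 0.035] grip 0.0 w 0.700 tilt 31.46
```

View pics/rel.png

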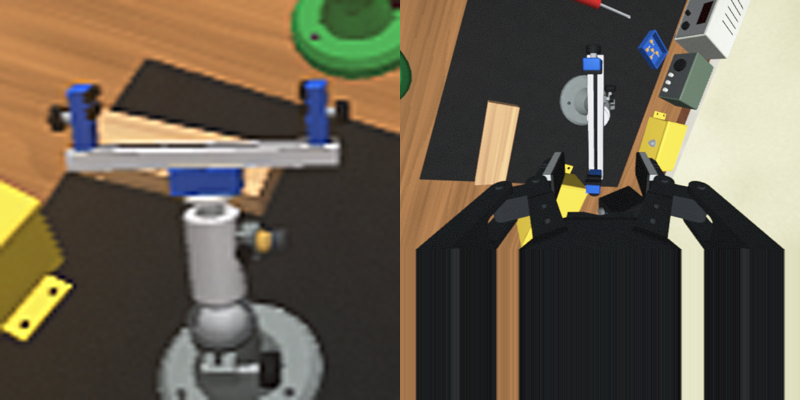

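```bash
python3 -c "
from workcell import ctrl
print(ctrl.hand_in())"
```

```text
the job is handed in; nothing more can be done
None
```

I fitted the board head into the leaning socket, let go and handed the job in at about 25 s. By feel the plunger settled in the groove, with the collar roughly 14 mm above the rim (estimated from arm positions). The last picture shows the crossbar level. The plunger itself couldn't be read, and handing in returned no verdict.

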